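# Ready the unwinding stand: spool in its cup, tension peg wedged on the mark

## Task

Make the unwinding stand ready: first set the red spool upright in the stand's round cup. Then turn the wooden tension peg clockwise while pressing it steadily but gently down into its tapered hole, until its pointer is at the red mark on the dial, so that it stays there by itself against its spring when you let go. Leave the orange-and-white spool and the brass weight where they are.

Things in the scene. Friction and masses are not known exactly. Their poses are not given: they have to be found in the camera images.
- red_spool_mid (a point): Loose sewing spool with red yarn and white flanges, diameter 46 mm, height 42 mm, standing upright; the point is its centre, 21 mm above its foot.
- cup (a point): Shallow round black cup on one end of the fixed unwinding stand (grey plate 110 x 230 mm, 12 mm thick); inner diameter 56 mm. The point is the centre of the cup's inner floor; the rim is 10 mm higher. The x and y axes are the stand's; y points from the blue tension head to the cup, 150 mm. A wire yarn guide, 30 mm wide along x and 55 mm above the worktop, stands 63 mm from the cup centre toward the head.
- peg_grip (a point): Centre of the wing (thumb grip) of the wooden tension peg on the blue head. The wing is 44 mm long, 10 mm thick, 28 mm high: pinch it across its thickness from above. z is up along the peg; x points along the wing to the end with the yellow pointer. With the peg raised the wing's lower edge is 36 mm above the dial's face; the neck under it is 23 mm wide.
- peg_turn (a joint): Turn of the peg in rad: 0 at its stop (where it starts), growing clockwise seen from above, to 2.4. A coil spring turns it back to 0 (0.016 N m at 0, plus 0.025 N m per rad) unless the peg is wedged.
- peg_lift (a joint): How far the peg is pushed down, in m: 0 raised, at most 0.022; it starts 0 to 2 mm down. It slides with 8 N of friction, which also holds it where it is left. Somewhere between 3 and 17 mm down (different every time, cannot be seen) it meets its tapered seat, and the push needed then rises within about 1 mm.
- mark (a point): Red mark near the rim of the white dial (radius 34 mm) under the peg; the point is on the dial's face, 28 mm from the peg's axis, and its x axis points outward from the peg's axis. The pointer is at the mark when the x axes of the peg wing and of this point agree; that takes 0.8 to 1.35 rad of clockwise turn from the stop.
- spool_b: Bystander: loose spool with white yarn and orange flanges, diameter 40 mm, height 50 mm, origin at its foot. Leave it alone.
- weight_50: Bystander: loose brass knob weight, diameter 24 mm, height 30 mm, origin at its foot. Leave it alone.
- dial: White dial disc (radius 34 mm, 4 mm thick, origin under its centre, on the peg's axis) with a brass collar (radius 13 mm, 10 mm above the origin); the bush with the tapered seat is hidden in the head below. A peg turned while pressed down with 14 to 22 N in all wedges and keeps its angle when let go; if it does not bear on its seat it springs back. Pressing with over 30 N splits the bush.
There are look-alikes about, which are no part of the job. Leave any black look-alike of the part that bears red_spool_mid alone.

How it is judged:
By the outcome, as a careful person would: the job done as asked, in the order asked, and still so for the second after the job is handed in, with the robot touching nothing.
It also fails if it takes over 72 s, if anything falls off the work surface, if the arm or the gripper's body presses on something with over 40 N, if the wrist force passes 120 N, or if a joint passes its speed limit or range.

## Robot

A 6-joint arm with a two-finger parallel gripper is mounted at the origin on a cart in front of the work surface, level with it; the furniture and walls round the work are solid. World frame = base frame: x ahead of the robot, y to its left, z up, the work surface at z = 0. Lengths are in m, angles in rad, forces in N, time in s.
With the tool pointing down it reaches from about 0.375 to 0.825 m from the base axis. Payload 5.5 kg.
Tool frame: the origin (TCP) lies between the finger pads; the fingertips stand ahead of it and the grasp point (between the pads) lies 11 mm behind it (bot.tips_ahead is the x of the fingertips in the tool frame, in m); x points along the fingers, z is the direction in which the jaws open and shut, and the axes are right-handed (so a half turn about x gives the same grasp; the last joint's range is limited). The gripper opens to 85 mm and grips with 20 to 120 N. Pads are 22 mm wide; open, the fingers measure 114 mm over their backs; the gripper's body (76 mm by 85 mm) begins 54 mm behind the grasp point. The pads swing forward as they close: fully open they stand 13 mm farther back than shut.
Start: joints at [1.212, 0.314, -0.047, 1.21, 0, 1.571], TCP at [0.211, 0.562, 0.239] pointing down, gripper open.
Joint ranges: [-2.67, 2.67], [-0.69, 1.73], [-1.03, 1.25], [-2.08, 2.16], [-1.42, 1.45], [-3.14, 3.14]. Speed limits (rad/s): [2.39, 2.39, 3.01, 3.14, 3.14, 3.14].

## Interface

Orientations are given as a unit quaternion [w, x, y, z].
In Python, from rig import bot, imaging, sign_off gives the robot as it stands.
- The arm moves only by the tool arm_command, never from a script. Its argument "commands" is a list that holds one entry, the list of rows, each a list of 7 numbers: the shift along the tool's x, y, z in m, then the turn, a rotation vector about the tool's x, y, z in rad, then the gripper command: -1 is shut, 1 is fully open, values between are in proportion. A call has 1 to 20 rows; each row shifts and turns the pose as measured when the row begins, along the tool's axes as they then stand; what a row does not reach is not made up. A row lasts 1/8 s, in which the tool goes at most 62.5 mm and 10.7 degrees, less where a joint would pass 70% of its speed; a pose out of reach is approached as far as the arm can. A call is refused whole if a number of a shift passes 0.0625 or a number of a turn 0.188, either way. A call with a gripper value outside its range is refused whole. The fingers move at their own pace and stop on an object; "force" is the grip in N (left out, the last holds). Time passes only in rows, so rows that do not move let the fingers close. It gives the time, the measured TCP pose, the force and the opening at its end, in the units of the state.
- bot.state(): the state, without advancing time (a new reading comes with each control period).
- imaging.get_image(name): name is "scene" or "side" or "wrist"; returns the picture (400x640x3 uint8, red, green, blue); there is no depth.
- imaging.camera_model(name): a dict with "fx", "fy", "cx", "cy" (pixels), "R" (3x3) and "t" (3): a world point X has camera coordinates R X + t. Camera axes: x right, y down, z forward; pixel columns grow to the right and rows downward; lengths in m; the calibration is good to about 2 mm. A picture is of the moment at which its call begins: read the wrist's pose just before it. camera_model takes no time and is no camera call; for the wrist camera it gives the pose at the moment of the call.
- sign_off(): hands the job in, once; it reports no verdict.
The state is a dict: "t": time; "q": joint angles; "joint_velocities": joint speeds; "joint_efforts": joint torques, N m; "tcp_pos": TCP position; "orientation": TCP orientation; "wrist_force": force on the tool from outside, world axes, zero at the start; "torque": the same for the moment, N m; "grip_width": finger opening in m.
Only numpy, scipy, OpenCV 4.12 (cv2) and the standard library are available. Lean on these libraries where they do the work, as an engineer would, in place of code of your own. Each camera call takes 0.05 s, during which the arm holds its last target. There are 200 camera calls.

## Working session

There is one attempt and no reset: what is moved stays moved. The work goes in short steps, Python scripts to look and compute and a tool call to move; the robot and the scene stay as the last step left them, time stands still between calls to the robot, and variables do not carry over. Pictures are saved under pics/ and viewed, about 8 in all and at most 12, crops included, and the job is handed in when it is done.

Besides the shell and the picture viewer there is one more tool, called after "Call:" as a command line: name --argument value ..., lists and objects as JSON in quotes. arm_command: Moves the arm, as the interface text tells. Its arguments: {"type":"object","properties":{"commands":{"type":"array","items":{"type":"array","items":{"type":"array","items":{"type":"number"}}}},"force":{"type":"number"}},"required":["commands"]}

```bash
ls; mkdir -p pics; python3 - <<'E'
from rig import bot, imaging
import cv2
print(bot.state(), bot.tips_ahead)
for n in ["scene","side"]:
    cv2.imwrite(f"pics/{n}0.png", imaging.get_image(n)[...,::-1])
    m=imaging.camera_model(n); print(n,m)
E
```

```text
pics
{'t': 0.0, 'q': array([ 1.21200216e+00,  3.14164484e-01, -4.80799931e-02,  1.21017116e+00,
        1.94683677e-05,  1.57082664e+00]), 'joint_velocities': array([ 0.00088254, -0.00039515,  0.00150771,  0.00084073, -0.00104597,
        0.00216661]), 'joint_efforts': array([-2.10337857e-03, -5.39590037e+01,  3.39750767e+01,  1.91450020e-02,
       -4.54226247e-04, -1.21061322e-05]), 'tcp_pos': array([0.21048808, 0.56127935, 0.23847102]), 'orientation': array([ 0.58072534, -0.40306905,  0.58167431,  0.40242815]), 'wrist_force': array([-0.41889311,  0.00948514,  0.44779963]), 'torque': array([ 0.02258425, -0.01614339,  0.03087053]), 'grip_width': 0.08560255009414428} 0.008
scene {'fx': 402.546709353514, 'fy': 402.546709353514, 'cx': 318.4106887244939, 'cy': 197.6996906735106, 'R': array([[-0.99708119, -0.07634055, -0.00110246],
       [-0.06354633,  0.8378072 , -0.54225544],
       [ 0.04231973, -0.54060264, -0.84021296]]), 't': array([0.46643143, 0.21707694, 1.0202127 ])}
side {'fx': 423.5008523581293, 'fy': 423.5008523581293, 'cx': 317.5185788247095, 'cy': 207.40186647268627, 'R': array([[-0.99965029, -0.02219314, -0.01437919],
       [-0.00406774,  0.6663342 , -0.74564213],
       [ 0.02612949, -0.74532288, -0.66619145]]), 't': array([0.49242818, 0.18069205, 0.94641441])}
```

View pics/scene0.png

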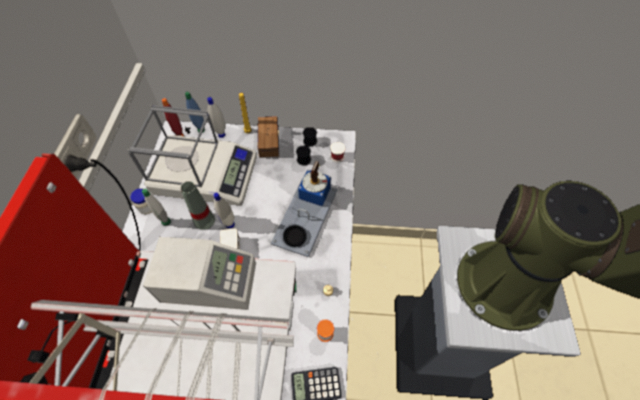

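View pics/side0.png

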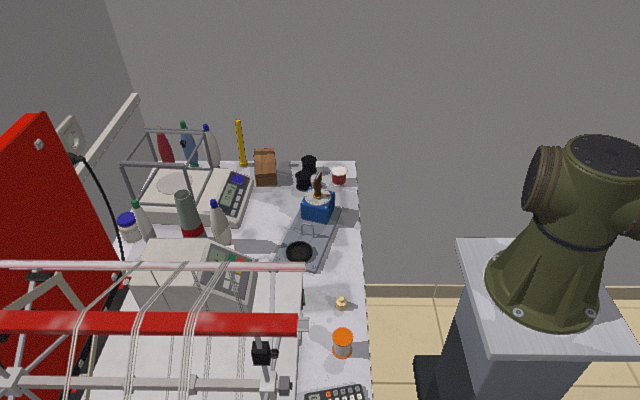

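The scene and side views agree. The red spool is at scene (338,151), the blue head and peg at (315,185), the cup at (294,236), the weight at (328,290) and the orange spool at (326,329). Black look-alike spools stand next to the red one.

```bash
cat > h.py <<'E'
import numpy as np, cv2
from rig import bot, imaging
def onplane(m,uv,z):
    d=m["R"].T@np.array([(uv[0]-m["cx"])/m["fx"],(uv[1]-m["cy"])/m["fy"],1]); c=-m["R"].T@m["t"]
    return c+d*(z-c[2])/d[2]
def proj(m,X):
    p=m["R"]@np.array(X)+m["t"]; return np.array([m["fx"]*p[0]/p[2]+m["cx"],m["fy"]*p[1]/p[2]+m["cy"]])
def tri(ms,uvs):
    A=np.zeros((3,3));b=np.zeros(3)
    for m,uv in zip(ms,uvs):
        c=-m["R"].T@m["t"]; d=onplane(m,uv,0)-c; d/=np.linalg.norm(d); P=np.eye(3)-np.outer(d,d); A+=P;b+=P@c
    return np.linalg.solve(A,b)
E
python3 - <<'E'
from h import *
S=imaging.camera_model("scene");D=imaging.camera_model("side")
for n,a,b,z in [("spooltop",(337.5,148.5),(339,171),.042),("cup",(294,236),(299,251),.015),("spool_b",(326,329),(343,336),.05),("weight",(328,288),(341,299),.03)]:
    print(n,onplane(S,a,z),onplane(D,b,z),tri([S,D],[a,b]))
a=cv2.imread("pics/scene0.png")[115:260,260:360]; b=cv2.imread("pics/side0.png")[150:280,265:365]
a=cv2.resize(a,None,fx=4,fy=4,interpolation=cv2.INTER_CUBIC);b=cv2.resize(b,None,fx=4,fy=4,interpolation=cv2.INTER_CUBIC)
b=cv2.copyMakeBorder(b,0,a.shape[0]-b.shape[0],0,0,cv2.BORDER_CONSTANT)
cv2.imwrite("pics/c1.png",np.hstack([a,b]))
E
```

```text
spooltop [ 0.43907029 -0.37454656  0.042     ] [ 0.43891206 -0.37776925  0.042     ] [ 0.43910886 -0.36918325  0.04843104]
cup [ 0.53987734 -0.08613288  0.015     ] [ 0.53908552 -0.09348155  0.015     ] [ 0.53760296 -0.07659208  0.03359607]
spool_b [0.43823179 0.16072491 0.05      ] [0.43976217 0.15586862 0.05      ] [0.43924083 0.16408687 0.0632432 ]
weight [0.43992831 0.05685185 0.03      ] [0.4412165  0.05599844 0.03      ] [0.44060257 0.05744328 0.03184774]
```

View pics/c1.png

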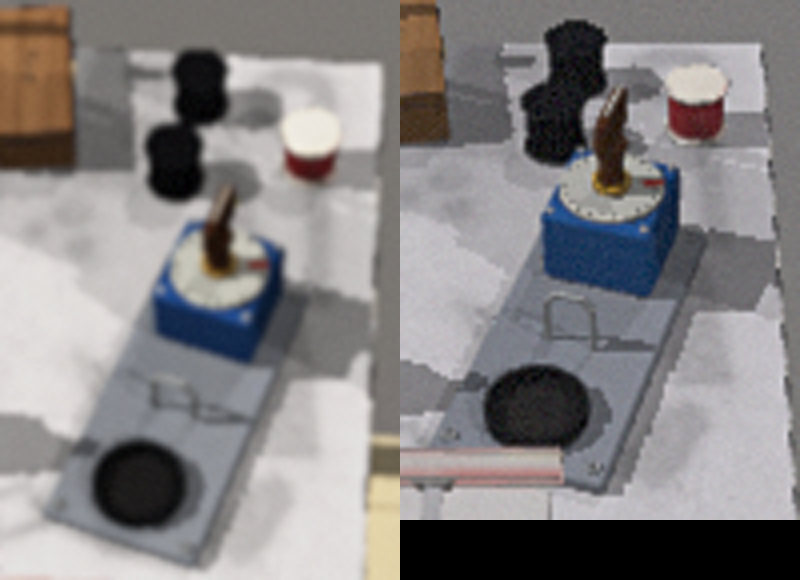

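```bash
cat >> h.py <<'E'
from scipy.spatial.transform import Rotation as Rot
def pose():
    s=bot.state(); q=s["orientation"]; return s["tcp_pos"], Rot.from_quat([q[1],q[2],q[3],q[0]])
def down(yaw):  # tool x down, tool z (jaw) at horizontal angle yaw
    z=np.array([np.cos(yaw),np.sin(yaw),0]); x=np.array([0,0,-1.]); return Rot.from_matrix(np.c_[x,np.cross(z,x),z])
def rows(p0,R0,p1,R1,n,grip):
    """equal tool-frame rows from pose 0 to pose 1"""
    w=(R0.inv()*R1).as_rotvec()/n; R=R0
    for i in range(n):
        print(np.round(R.inv().apply((p1-p0)/n),4).tolist(),np.round(w,4).tolist(),grip); R=R*Rot.from_rotvec(w)
E
python3 - <<'E'
from h import *
S=imaging.camera_model("scene");D=imaging.camera_model("side");W=imaging.camera_model("wrist")
for n,a,b,z in [("dial",(317,181.2),(318,196.2),.07),("mark",(324.5,181.2),(328,195.5),.07),("pegtop",(316.5,162.5),(319.5,172.5),.13),("cuprim",(295,236.2),(299.5,251.2),.024),("blk1",(310,129),(309,156),.042),("blk2",(303,147),(303,171),.042)]:
    print(n,onplane(S,a,z),onplane(D,b,z),tri([S,D],[a,b]))
p,R=pose(); print(R.as_matrix(),"\ncam in tool",R.inv().apply(-W["R"].T@W["t"]-p), (R.inv().as_matrix()@W["R"].T)[:,2],W["fx"])
E
```

```text
dial [ 0.48928359 -0.23083663  0.07      ] [ 0.49552968 -0.23294004  0.07      ] [ 0.49227514 -0.22924105  0.07274121]
mark [ 0.46871998 -0.23239498  0.07      ] [ 0.46989668 -0.23585464  0.07      ] [ 0.46917821 -0.22772756  0.0767591 ]
pegtop [ 0.49179082 -0.24895899  0.13      ] [ 0.49140015 -0.25404953  0.13      ] [ 0.49111941 -0.24175609  0.13929815]
cuprim [ 0.53619394 -0.08113779  0.024     ] [ 0.53701798 -0.08465943  0.024     ] [ 0.5357612  -0.07680813  0.03255768]
blk1 [ 0.52807351 -0.44618106  0.042     ] [ 0.52757298 -0.45214244  0.042     ] [ 0.52678656 -0.43566424  0.05350483]
blk2 [ 0.54270484 -0.37254663  0.042     ] [ 0.54200687 -0.3774574   0.042     ] [ 0.54127468 -0.36415297  0.0520258 ]
[[-5.50861225e-04 -9.36322918e-01  3.51139701e-01]
 [-1.44807893e-03  3.51140133e-01  9.36321798e-01]
 [-9.99998800e-01  7.30537083e-06 -1.54929897e-03]] 
cam in tool [-1.35200740e-01  7.16728107e-02 -9.62523177e-05] [ 9.59112431e-01 -2.83024854e-01  5.26139178e-04] 283.596591469824
```

Call:
arm_command --commands '[[[0,0.037,-0.045,0.08,0,0,1],[0,0.037,-0.043,0.08,0,0,1],[0,0.037,-0.04,0.08,0,0,1],[0,0.037,-0.037,0.08,0,0,1],[0,0.037,-0.034,0.08,0,0,1],[0,0.004,-0.059,0.14,0,0,1],[0,0.004,-0.059,0.14,0,0,1],[0,0.004,-0.059,0.14,0,0,1],[0,0.004,-0.059,0.14,0,0,1],[0,0.004,-0.059,0.14,0,0,1],[0,0.004,-0.059,0.14,0,0,1],[0,0.004,-0.059,0.14,0,0,1],[0,0.004,-0.059,0.14,0,0,1],[0,0.004,-0.059,0.14,0,0,1],[0,-0.04,-0.034,0.075,0,0,1],[0,-0.04,-0.034,0.075,0,0,1]]]' --force 30

```text
t: 2.1
tcp_pos: [-0.1263, 0.3245, 0.3342]
orientation: [0.547, -0.062, 0.829, -0.096]
wrist_force: [0.2, 0.8, -0.5]
grip_width: 0.0854
```

```bash
python3 - <<'E'
from h import *
import pickle
p,R=pose(); W=imaging.camera_model("wrist"); im=imaging.get_image("wrist")
print(bot.state()["t"],p,bot.state()["q"],R.as_matrix()[:,2])
pickle.dump((W,im),open("w1.pkl","wb")); cv2.imwrite("pics/w1.png",im[...,::-1])
for X in [(.439,-.375,.042),(.492,-.231,.073),(.537,-.08,.024)]: print(proj(W,X))
E
```

```text
2.15 [-0.12631869  0.32452935  0.33417854] [ 1.56678122 -0.0487095  -0.33065983  1.52000547  0.40505275  3.14062682] [ 0.91898845 -0.09090466 -0.38366205]
[709.72299992 520.76389594]
[841.9644104  537.40469397]
[958.72355612 461.22613902]
```

View pics/w1.png

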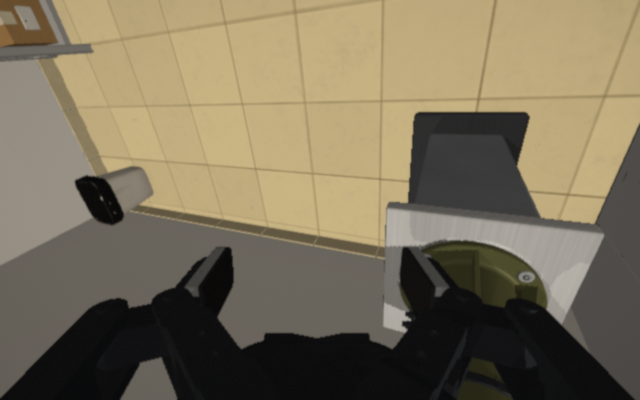

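The tool came out radial rather than tangential: tool z points outward from the base and tool y is tangential. So the arm swung the wrong way, over free floor, and it touched nothing. I'll plan the way back with a small path tool.

```bash
cat >> h.py <<'E'
def path(ps,grip=1,nd=3):
    """ps: list of (p,R) starting with the present pose; prints rows"""
    out=[]
    for (p0,R0),(p1,R1) in zip(ps,ps[1:]):
        out.append(np.r_[R0.inv().apply(np.array(p1)-p0).round(nd),(R0.inv()*R1).as_rotvec().round(3),grip].tolist())
    print(len(out),np.abs(np.array(out)).max(0)); print(out)
def lin(a,b,n):
    w=(a[1].inv()*b[1]).as_rotvec(); return [(np.array(a[0])+(np.array(b[0])-a[0])*k/n,a[1]*Rot.from_rotvec(w*k/n)) for k in range(1,n+1)]
def pol(th,r,z,dy=0): return (np.array([r*np.cos(th),r*np.sin(th),z]),down(th+dy))
E
python3 - <<'E'
from h import *
a=pose(); b=pol(1.2,.45,.25)
L=[a]+lin(a,b,13); path(L)
E
```

```text
13 [0.006 0.016 0.024 0.094 0.038 0.003 1.   ]
[[-0.004, 0.009, 0.022, -0.094, -0.038, -0.003, 1.0], [-0.004, 0.007, 0.023, -0.094, -0.038, -0.003, 1.0], [-0.003, 0.005, 0.024, -0.094, -0.038, -0.003, 1.0], [-0.002, 0.002, 0.024, -0.094, -0.038, -0.003, 1.0], [-0.001, -0.0, 0.024, -0.094, -0.038, -0.003, 1.0], [0.0, -0.002, 0.024, -0.094, -0.038, -0.003, 1.0], [0.001, -0.005, 0.024, -0.094, -0.038, -0.003, 1.0], [0.002, -0.007, 0.023, -0.094, -0.038, -0.003, 1.0], [0.003, -0.009, 0.023, -0.094, -0.038, -0.003, 1.0], [0.004, -0.011, 0.021, -0.094, -0.038, -0.003, 1.0], [0.004, -0.013, 0.02, -0.094, -0.038, -0.003, 1.0], [0.005, -0.015, 0.019, -0.094, -0.038, -0.003, 1.0], [0.006, -0.016, 0.017, -0.094, -0.038, -0.003, 1.0]]
```

Call:
arm_command --commands '[[[-0.004,0.009,0.022,-0.094,-0.038,-0.003,1],[-0.004,0.007,0.023,-0.094,-0.038,-0.003,1],[-0.003,0.005,0.024,-0.094,-0.038,-0.003,1],[-0.002,0.002,0.024,-0.094,-0.038,-0.003,1],[-0.001,0,0.024,-0.094,-0.038,-0.003,1],[0,-0.002,0.024,-0.094,-0.038,-0.003,1],[0.001,-0.005,0.024,-0.094,-0.038,-0.003,1],[0.002,-0.007,0.023,-0.094,-0.038,-0.003,1],[0.003,-0.009,0.023,-0.094,-0.038,-0.003,1],[0.004,-0.011,0.021,-0.094,-0.038,-0.003,1],[0.004,-0.013,0.02,-0.094,-0.038,-0.003,1],[0.005,-0.015,0.019,-0.094,-0.038,-0.003,1],[0.006,-0.016,0.017,-0.094,-0.038,-0.003,1]]]'

```text
t: 3.78
tcp_pos: [0.1693, 0.4269, 0.2477]
orientation: [0.581, -0.408, 0.571, 0.413]
wrist_force: [-0.2, 0.7, 0.1]
grip_width: 0.0856
```

```bash
python3 - <<'E'
from h import *
a=pose(); print(a[0],a[1].as_matrix(),bot.state()["q"])
th0=np.arctan2(a[0][1],a[0][0]); r0=np.hypot(*a[0][:2])
n=14; L=[a]
b=pol(th0-.14,.43,.25); L+=lin(a,b,2)
L+=[pol(th0-.14*k,.43,.25) for k in range(2,n)]
path(L); print(th0-.14*(n-1))
E
```

```text
[0.1692526  0.42694957 0.24770368] [[ 0.00755475 -0.94518589  0.32644533]
 [ 0.01419974  0.32652314  0.94508254]
 [-0.99987064 -0.00250442  0.01588819]] [ 1.1946503   0.03142209 -0.36761731  1.15577407 -0.00181046  1.52723976]
14 [0.001 0.06  0.018 0.14  0.008 0.001 1.   ]
[[-0.001, -0.029, -0.018, 0.092, 0.008, 0.001, 1.0], [-0.001, -0.031, -0.015, 0.092, 0.008, 0.001, 1.0], [0.0, -0.06, -0.004, 0.14, 0.0, 0.0, 1.0], [0.0, -0.06, -0.004, 0.14, 0.0, 0.0, 1.0], [-0.0, -0.06, -0.004, 0.14, 0.0, 0.0, 1.0], [0.0, -0.06, -0.004, 0.14, 0.0, 0.0, 1.0], [0.0, -0.06, -0.004, 0.14, 0.0, 0.0, 1.0], [0.0, -0.06, -0.004, 0.14, 0.0, 0.0, 1.0], [0.0, -0.06, -0.004, 0.14, 0.0, 0.0, 1.0], [0.0, -0.06, -0.004, 0.14, 0.0, 0.0, 1.0], [0.0, -0.06, -0.004, 0.14, 0.0, 0.0, 1.0], [0.0, -0.06, -0.004, 0.14, 0.0, 0.0, 1.0], [0.0, -0.06, -0.004, 0.14, 0.0, 0.0, 1.0], [0.0, -0.06, -0.004, 0.14, 0.0, 0.0, 1.0]]
-0.6266225738115807
```

Call:
arm_command --commands '[[[-0.001,-0.029,-0.018,0.092,0.008,0.001,1],[-0.001,-0.031,-0.015,0.092,0.008,0.001,1],[0,-0.06,-0.004,0.14,0,0,1],[0,-0.06,-0.004,0.14,0,0,1],[0,-0.06,-0.004,0.14,0,0,1],[0,-0.06,-0.004,0.14,0,0,1],[0,-0.06,-0.004,0.14,0,0,1],[0,-0.06,-0.004,0.14,0,0,1],[0,-0.06,-0.004,0.14,0,0,1],[0,-0.06,-0.004,0.14,0,0,1],[0,-0.06,-0.004,0.14,0,0,1],[0,-0.06,-0.004,0.14,0,0,1],[0,0,0.04,0,0,0,1],[0,0,0,0,0,0,1]]]'

```text
t: 5.52
tcp_pos: [0.4395, -0.1818, 0.245]
orientation: [0.693, 0.14, 0.693, -0.14]
wrist_force: [-1.0, -0.0, 0.9]
grip_width: 0.0857
```

```bash
python3 - <<'E'
from h import *
import pickle
p,R=pose(); W=imaging.camera_model("wrist"); im=imaging.get_image("wrist")
print(bot.state()["t"],p,bot.state()["q"],R.as_matrix()[:,2])
pickle.dump((W,im),open("w2.pkl","wb")); cv2.imwrite("pics/w2.png",im[...,::-1])
for X in [(.439,-.375,.042),(.492,-.231,.073),(.537,-.08,.024)]: print(proj(W,X))
E
```

```text
5.575 [ 0.43954208 -0.18178139  0.24500209] [-3.91442151e-01  7.49010718e-02 -3.27767380e-01  1.16888157e+00
 -5.20206386e-04  1.57750699e+00] [ 0.92150901 -0.38835532  0.00113115]
[369.41758691 302.74416956]
[375.33977152 204.53782706]
[359.9363572   61.18903019]
```

View pics/w2.png

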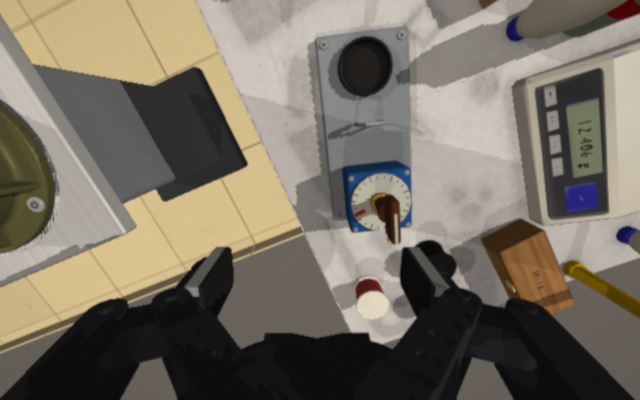

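The wrist view shows the cup at about (365,66), the guide at (360,128), the dial centred near (381,201), the red mark at (360,212), the peg wing at (390,220) and the red spool's top at (372,303).

```bash
python3 - <<'E'
import cv2,numpy as np
im=cv2.imread("pics/w2.png")
f=lambda c:cv2.resize(c,None,fx=3.5,fy=3.5,interpolation=cv2.INTER_CUBIC)
cv2.imwrite("pics/w2c.png",np.hstack([f(im[155:325,330:430]),f(im[20:190,310:420])]))
E
```

```text
(no output)
```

View pics/w2c.png

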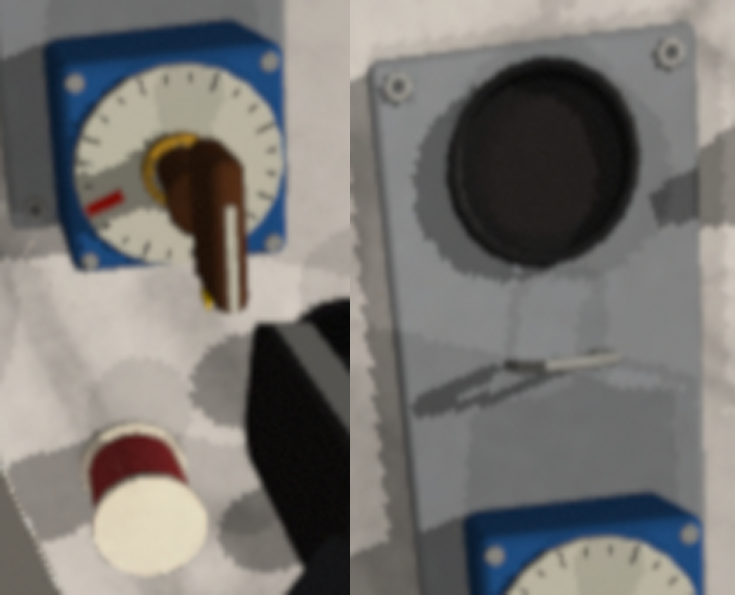

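The crop shows the spool's top disc centred at (372.9,305), the dial at (381.4,201.6), the mark at (360,213.3), the cup rim at (365,66.3) and the wing's top line from (395.7,213.6) to (396.9,243.6).

```bash
python3 - <<'E'
from h import *
import pickle
W,im=pickle.load(open("w2.pkl","rb"))
S=imaging.camera_model("scene");D=imaging.camera_model("side")
print("spool",onplane(W,(372.9,305),.042), tri([W,S,D],[(372.9,305),(337.5,148.5),(339,171)]))
print("dial tri",tri([W,S,D],[(381.4,201.6),(317,181.2),(318,196.2)]))
for z in (.07,.075,.08): 
  d=onplane(W,(381.4,201.6),z);m=onplane(W,(360,213.3),z);e=onplane(W,(330+75/3.5,155+163/3.5),z);e2=onplane(W,(330+285/3.5,155+163/3.5),z)
  print(z,d,m,np.linalg.norm(m-d),np.linalg.norm(e-e2)/2,np.arctan2(*(m-d)[1::-1]))
print("cup",onplane(W,(365.1,66.3),.026),tri([W,S,D],[(365.1,66.3),(295,236.2),(299.5,251.2)]))
for z in (.13,.137):
  a=onplane(W,(395.7,213.6),z);b=onplane(W,(396.9,243.6),z);print("wing",a,b,np.linalg.norm(a-b),np.arctan2(*(b-a)[1::-1]))
# stand left/right plate edges direction, z=.012
c=lambda x,y:onplane(W,((x-350)/3.5+310,y/3.5+20),.012)
print("stand",[np.arctan2(*(p-q)[1::-1]) for p,q in[(c(372,65),c(422,560)),(c(692,25),c(703,400))]],np.linalg.norm(c(372,65)-c(692,25)))
E
```

```text
spool [ 0.44223706 -0.38036024  0.042     ] [ 0.44001635 -0.37993444  0.03950749]
dial tri [ 0.49466618 -0.22966243  0.07289246]
0.07 [ 0.49979936 -0.23148856  0.07      ] [ 0.47232458 -0.23528423  0.07      ] 0.027735731913982428 0.03430616066012866 -3.0043106383688194
0.075 [ 0.49928174 -0.22961987  0.075     ] [ 0.47224986 -0.23335435  0.075     ] 0.02728862229219459 0.033753133447242706 -3.004310638368821
0.08 [ 0.49876411 -0.22775118  0.08      ] [ 0.47217513 -0.23142447  0.08      ] 0.026841512670406763 0.033200106234356735 -3.0043106383688207
cup [ 0.54020406 -0.0874927   0.026     ] [ 0.53838564 -0.08587513  0.02060157]
wing [ 0.50205931 -0.22533806  0.13      ] [ 0.49348832 -0.25496075  0.13      ] 0.030837723046203493 -1.8524434436242705
wing [ 0.50109759 -0.22226653  0.137     ] [ 0.49276643 -0.25106034  0.137     ] 0.029974843277999742 -1.8524434436242725
stand [np.float64(1.2851941435005934), np.float64(1.2964260631521132)] 0.10563545332413327
```

```bash
python3 - <<'E'
from h import *
a=pose(); th=np.arctan2(-.380,.441)
b=(np.array([.441,-.380,.22]),down(th)); c=(np.array([.441,-.380,.10]),down(th))
path([a]+lin(a,b,5)+lin(b,c,3))
E
```

```text
8 [0.04  0.036 0.025 0.063 0.    0.    1.   ]
[[0.005, -0.036, 0.016, 0.063, -0.0, 0.0, 1.0], [0.005, -0.035, 0.018, 0.063, -0.0, 0.0, 1.0], [0.005, -0.034, 0.02, 0.063, -0.0, 0.0, 1.0], [0.005, -0.033, 0.023, 0.063, -0.0, 0.0, 1.0], [0.005, -0.031, 0.025, 0.063, -0.0, 0.0, 1.0], [0.04, 0.0, 0.0, -0.0, -0.0, 0.0, 1.0], [0.04, 0.0, -0.0, 0.0, 0.0, 0.0, 1.0], [0.04, 0.0, -0.0, 0.0, 0.0, 0.0, 1.0]]
```

Call:
arm_command --commands '[[[0.005,-0.036,0.016,0.063,0,0,1],[0.005,-0.035,0.018,0.063,0,0,1],[0.005,-0.034,0.02,0.063,0,0,1],[0.005,-0.033,0.023,0.063,0,0,1],[0.005,-0.031,0.025,0.063,0,0,1],[0.04,0,0,0,0,0,1],[0.04,0,0,0,0,0,1],[0.04,0,0,0,0,0,1],[0,0,0,0,0,0,1]]]'

```text
t: 6.7
tcp_pos: [0.4391, -0.3739, 0.0957]
orientation: [0.661, 0.246, 0.665, -0.245]
wrist_force: [0.4, 0.6, 1.0]
grip_width: 0.0853
```

```bash
python3 - <<'E'
from h import *
import pickle
p,R=pose(); W=imaging.camera_model("wrist"); im=imaging.get_image("wrist")
print(p,R.as_matrix(),bot.state()["q"])
pickle.dump((W,im,p,R),open("w3.pkl","wb")); cv2.imwrite("pics/w3.png",im[...,::-1])
# white disc of the top flange near projected position
uv=proj(W,(.441,-.380,.042)); print(uv, proj(W,p))
h=cv2.cvtColor(im,cv2.COLOR_RGB2HSV); m=((h[...,1]<60)&(h[...,2]>190)).astype(np.uint8)
n,l,st,c=cv2.connectedComponentsWithStats(m)
for i in range(1,n):
    if st[i,4]>300: print(st[i],c[i],onplane(W,c[i],.042))
E
```

```text
[ 0.43906688 -0.37393299  0.09572197] [[-5.37934678e-03  6.50892951e-01  7.59150465e-01]
 [ 3.97412074e-03  7.59169369e-01 -6.50880999e-01]
 [-9.99977634e-01 -4.84359000e-04 -6.67056248e-03]] [-7.05204320e-01  3.69657060e-01 -3.05450048e-01  8.98944082e-01
 -4.22510792e-04  1.57435818e+00]
[323.9887503  225.61899507] [315.68585695 257.53919682]
[ 239   59  172  129 8609] [313.09548147 116.46160994] [ 0.48393337 -0.31826032  0.042     ]
[396 140  34  32 518] [409.82818533 152.82046332] [ 0.51745059 -0.37731299  0.042     ]
[ 237  147   55   83 2093] [259.12183469 192.21786909] [ 0.42283538 -0.33206454  0.042     ]
[ 293  182  108  138 6317] [335.24188697 252.3281621 ] [ 0.43373144 -0.40145168  0.042     ]
[ 425  222   54   41 1090] [444.80917431 241.91009174] [ 0.49947924 -0.44638487  0.042     ]
[367 234  34  31 714] [382.13585434 250.72969188] [ 0.46072145 -0.42268825  0.042     ]
```

View pics/w3.png

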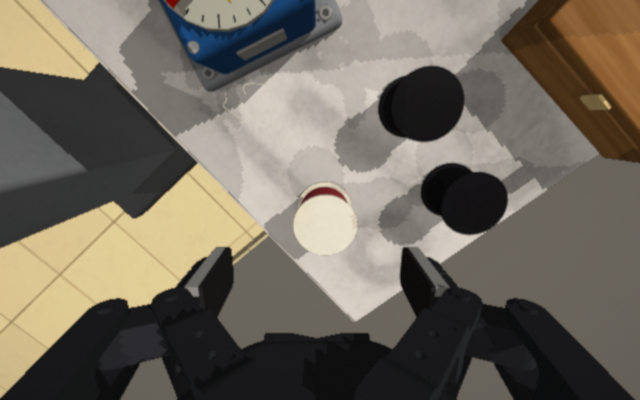

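The spool's top disc is centred at (325,223), 2 to 3 px from where I predicted it. I'll descend.

Call:
arm_command --commands '[[[0.02,-0.001,0.003,0,0.006,0,1],[0.02,-0.001,0.003,0,0,0,1],[0.02,0,0,0,0,0,1],[0.017,0,0,0,0,0,1],[0,0,0,0,0,0,1]]]'

```text
t: 7.38
tcp_pos: [0.4485, -0.3832, 0.0233]
orientation: [0.664, 0.244, 0.663, -0.245]
wrist_force: [0.0, 0.1, 0.2]
grip_width: 0.0855
```

Call:
arm_command --commands '[[[0.004,-0.001,-0.007,0,0,0,1],[0,0,0,0,0,0,1],[0,0,0,0,0,0,1]]]'

```text
t: 7.75
tcp_pos: [0.4432, -0.38, 0.0209]
orientation: [0.665, 0.244, 0.662, -0.245]
wrist_force: [0.5, -1.6, 0.4]
grip_width: 0.0855
```

Call:
arm_command --commands '[[[0.002,0,0,0,0,0,0.4],[0,0,0,0,0,0,0],[0,0,0,0,0,0,-0.3],[0,0,0,0,0,0,-0.3],[0,0,0,0,0,0,-1],[0,0,0,0,0,0,-1],[0,0,0,0,0,0,-1]]]' --force 30

```text
t: 8.62
tcp_pos: [0.4439, -0.3807, 0.0198]
orientation: [0.665, 0.244, 0.662, -0.245]
wrist_force: [-0.2, -0.1, 1.9]
grip_width: 0.0452
```

Call:
arm_command --commands '[[[-0.03,0,0,0,0,0,-1],[-0.06,0,0,0,0,0,-1],[-0.06,0,0,0,0,0,-1],[-0.06,0,0,0,0,0,-1],[0,0,0,0,0,0,-1]]]'

```text
t: 9.25
tcp_pos: [0.4421, -0.379, 0.2342]
orientation: [0.664, 0.244, 0.663, -0.245]
wrist_force: [-0.2, -0.3, 0.1]
grip_width: 0.0451
```

```bash
python3 - <<'E'
from h import *
a=pose(); s=bot.state(); print(a[0],s["grip_width"],s["wrist_force"])
b=(np.array([.539,-.087,.22]),down(-.281)); c=(np.array([.539,-.087,.10]),down(-.281))
path([a]+lin(a,b,8)+lin(b,c,4),-1)
E
```

```text
[ 0.4420697  -0.37898606  0.23421635] 0.04507248886033262 [-0.17810526 -0.32845029  0.12952669]
12 [0.03  0.038 0.014 0.053 0.    0.    1.   ]
[[0.002, 0.036, -0.014, -0.053, 0.0, 0.0, -1.0], [0.002, 0.036, -0.013, -0.053, 0.0, 0.0, -1.0], [0.002, 0.037, -0.011, -0.053, 0.0, 0.0, -1.0], [0.002, 0.037, -0.009, -0.053, 0.0, 0.0, -1.0], [0.002, 0.038, -0.007, -0.053, 0.0, 0.0, -1.0], [0.002, 0.038, -0.005, -0.053, 0.0, 0.0, -1.0], [0.002, 0.038, -0.003, -0.053, 0.0, 0.0, -1.0], [0.002, 0.038, -0.001, -0.053, 0.0, 0.0, -1.0], [0.03, 0.0, -0.0, 0.0, 0.0, 0.0, -1.0], [0.03, 0.0, 0.0, 0.0, 0.0, 0.0, -1.0], [0.03, 0.0, 0.0, 0.0, 0.0, 0.0, -1.0], [0.03, 0.0, 0.0, 0.0, 0.0, 0.0, -1.0]]
```

```bash
python3 - <<'E'
from h import *
S=imaging.camera_model("scene");D=imaging.camera_model("side")
for a,b in [((290,342),(303,267)),((290,325),(303,267)),((285,395),(300,325)),((290,342),(300,325))]:
    X=tri([S,D],[a,b]); print(X,proj(S,X)-a,proj(D,X)-b)
E
```

```text
[0.49244761 0.27162485 0.38769383] [-3.98064035 -0.46272313] [4.79217936 0.37429279]
[0.49724728 0.23717667 0.34700516] [-2.58496225 -0.33257602] [3.07708815 0.27711986]
[0.49313814 0.33721705 0.36807483] [-4.25401688 -0.48676621] [5.33396289 0.3978381 ]
[0.50751498 0.22877346 0.19898018] [-2.30254864 -0.29619273] [2.78217918 0.23996145]
```

Call:
arm_command --commands '[[[0.002,0.036,-0.014,-0.053,0,0,-1],[0.002,0.036,-0.013,-0.053,0,0,-1],[0.002,0.037,-0.011,-0.053,0,0,-1],[0.002,0.037,-0.009,-0.053,0,0,-1],[0.002,0.038,-0.007,-0.053,0,0,-1],[0.002,0.038,-0.005,-0.053,0,0,-1],[0.002,0.038,-0.003,-0.053,0,0,-1],[0.002,0.038,-0.001,-0.053,0,0,-1],[0.03,0,0,0,0,0,-1],[0.03,0,0,0,0,0,-1],[0.03,0,0,0,0,0,-1],[0.03,0,0,0,0,0,-1],[0,0,0,0,0,0,-1]]]'

```text
t: 10.88
tcp_pos: [0.5298, -0.0753, 0.0807]
orientation: [0.696, 0.094, 0.706, -0.094]
wrist_force: [-0.3, -0.1, -0.5]
grip_width: 0.0451
```

```bash
python3 - <<'E'
from h import *
import pickle
p,R=pose(); W=imaging.camera_model("wrist"); im=imaging.get_image("wrist")
print(p,R.as_matrix())
pickle.dump((W,im,p,R),open("w4.pkl","wb")); cv2.imwrite("pics/w4.png",cv2.resize(im[60:300,180:460,::-1],None,fx=2.5,fy=2.5,interpolation=cv2.INTER_CUBIC))
print(proj(W,(.539,-.087,.026)),proj(W,R.apply([-.022,0,0])+p))
E
```

```text
[ 0.52976333 -0.07531643  0.08068809] [[-0.01417819  0.26471413  0.9642227 ]
 [ 0.00206977  0.96432533 -0.26471188]
 [-0.99989734 -0.00175742 -0.01422029]]
[333.57581241 231.97780793] [315.54789718 280.46368582]
```

View pics/w4.png

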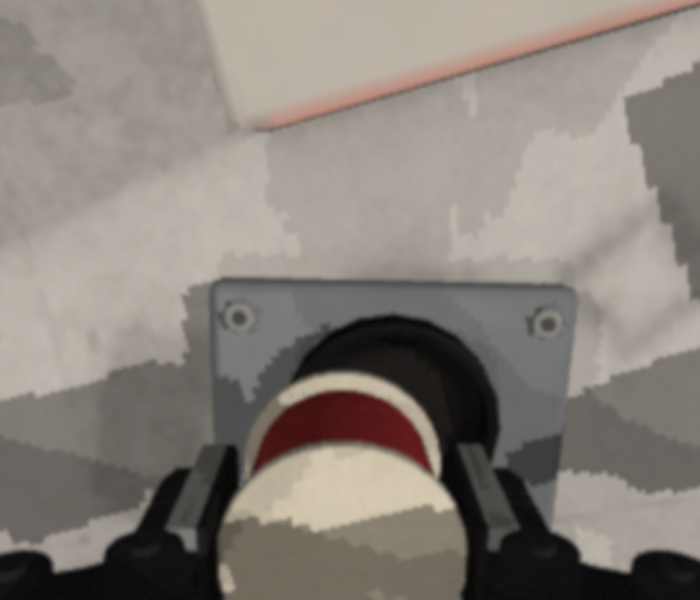

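```bash
python3 - <<'E'
from h import *
import pickle
W,im,p,R=pickle.load(open("w4.pkl","rb")); M=R.as_matrix()
px=lambda x,y:(180+x/2.5,60+y/2.5)
ax=onplane(W,px(393.5,320),.012); print("stand axis pt",ax)
# rim: extreme points, z=.025
for z in (.022,.026):
  print("rim",onplane(W,px(395,318),z),onplane(W,px(293,385),z),onplane(W,px(498,420),z))
e=onplane(W,px(344,372),.064); print("spool by far edge",e-.023*M[:,1])
for z in (.098,.102,.106): 
  l=onplane(W,px(218,555),z);r=onplane(W,px(468,555),z);t=onplane(W,px(343,440),z); print("top",z,(l+r)/2,np.linalg.norm(l-r),t-.023*M[:,1])
E
```

```text
stand axis pt [ 0.54953615 -0.05961562  0.012     ]
rim [ 0.55015945 -0.05654795  0.022     ] [ 0.51677741 -0.06826743  0.022     ] [ 0.57178075 -0.09426418  0.022     ]
rim [ 0.55017818 -0.05551136  0.026     ] [ 0.51748531 -0.06698889  0.026     ] [ 0.5713531  -0.09244894  0.026     ]
spool by far edge [ 0.53012333 -0.07702381  0.06404042]
top 0.098 [ 0.52967622 -0.07920594  0.098     ] 0.04743224069403082 [ 0.5298842  -0.07856763  0.09804042]
top 0.102 [ 0.53040285 -0.07673061  0.102     ] 0.045820961808844596 [ 0.53039694 -0.07686742  0.10204042]
top 0.106 [ 0.53112948 -0.07425527  0.106     ] 0.044209682923658254 [ 0.53090968 -0.07516721  0.10604042]
```

Call:
arm_command --commands '[[[0,-0.003,0.007,0,-0.014,0,-1],[0,-0.002,0.006,0,0,0,-1],[0,0,0,0,0,0,-1],[0,0,0,0,0,0,-1]]]'

```text
t: 11.42
tcp_pos: [0.546, -0.0851, 0.0859]
orientation: [0.704, 0.094, 0.697, -0.095]
wrist_force: [-1.5, -1.0, 0.0]
grip_width: 0.0447
```

Call:
arm_command --commands '[[[0,0,-0.004,0,0.007,0,-1],[0,0,0,0,0,0,-1],[0,0,0,0,0,0,-1]]]'

```text
t: 11.8
tcp_pos: [0.5418, -0.0839, 0.0861]
orientation: [0.701, 0.094, 0.7, -0.095]
wrist_force: [0.3, 0.3, -0.9]
grip_width: 0.0449
```

```bash
python3 - <<'E'
from h import *
p,R=pose(); print(p,R.as_matrix()); print("tool delta to target",R.inv().apply(np.array([.5415,-.084,p[2]])-p))
E
```

```text
[ 0.54179421 -0.08388384  0.08611734] [[ 1.75727278e-03  2.65091328e-01  9.64221707e-01]
 [-1.27552246e-03  9.64223005e-01 -2.65089360e-01]
 [-9.99997643e-01 -7.64052128e-04  2.03253279e-03]]
tool delta to target [-3.68835127e-07 -1.89999791e-04 -2.52888418e-04]
```

Call:
arm_command --commands '[[[0.015,0,0,0,0,0,-1],[0.015,0,0,0,0,0,-1],[0.01,0,0,0,0,0,-1],[0,0,0,0,0,0,-1],[0,0,0,0,0,0,-1]]]'

```text
t: 12.42
tcp_pos: [0.5407, -0.0837, 0.0419]
orientation: [0.701, 0.094, 0.701, -0.095]
wrist_force: [-1.1, -0.5, -0.6]
grip_width: 0.0448
```

Call:
arm_command --commands '[[[0.003,0,0.001,0,0,0,-1],[0,0,0,0,0,0,-1]]]'

```text
t: 12.68
tcp_pos: [0.5423, -0.084, 0.0393]
orientation: [0.701, 0.094, 0.701, -0.095]
wrist_force: [-0.5, 0.3, 0.0]
grip_width: 0.0446
```

Call:
arm_command --commands '[[[0.002,0,0,0,0,0,-1],[0,0,0,0,0,0,-1]]]'

```text
t: 12.92
tcp_pos: [0.5427, -0.0842, 0.0376]
orientation: [0.701, 0.094, 0.7, -0.095]
wrist_force: [-0.3, -0.2, 0.4]
grip_width: 0.045
```

Call:
arm_command --commands '[[[0.001,0,0,0,0,0,-1],[0,0,0,0,0,0,-1]]]'

```text
t: 13.18
tcp_pos: [0.5428, -0.0841, 0.0367]
orientation: [0.701, 0.094, 0.7, -0.095]
wrist_force: [-0.6, 0.1, -0.0]
grip_width: 0.045
```

Call:
arm_command --commands '[[[0.001,0,0,0,0,0,-1],[0.001,0,-0.001,0,0,0,-1],[0,0,0,0,0,0,-1]]]'

```text
t: 13.55
tcp_pos: [0.5417, -0.0839, 0.0345]
orientation: [0.701, 0.094, 0.7, -0.095]
wrist_force: [-0.7, -0.7, 0.2]
grip_width: 0.0452
```

Call:
arm_command --commands '[[[0.001,0,0,0,0,0,-1],[0.001,0,0,0,0,0,-1],[0,0,0,0,0,0,-1]]]'

```text
t: 13.92
tcp_pos: [0.5421, -0.0839, 0.034]
orientation: [0.702, 0.094, 0.7, -0.095]
wrist_force: [0.2, 1.0, -0.4]
grip_width: 0.0449
```

Call:
arm_command --commands '[[[0.002,0,0,0,0,0,-1],[0,0,0,0,0,0,-1]]]'

```text
t: 14.18
tcp_pos: [0.5425, -0.084, 0.034]
orientation: [0.702, 0.094, 0.699, -0.095]
wrist_force: [-0.2, 0.4, -0.6]
grip_width: 0.045
```

Call:
arm_command --commands '[[[0,0,0,0,0,0,0.3],[0,0,0,0,0,0,0.45],[0,0,0,0,0,0,0.45],[0,0,0,0,0,0,0.45],[-0.02,0,0,0,0,0,0.45],[-0.04,0,0,0,0,0,0.45],[-0.06,0,0,0,0,0,0.45],[-0.06,0,0,0,0,0,0.45],[0,0,0,0,0,0,0.45]]]'

```text
t: 15.3
tcp_pos: [0.5408, -0.0836, 0.217]
orientation: [0.701, 0.094, 0.701, -0.095]
wrist_force: [0.9, -0.4, 0.3]
grip_width: 0.0617
```

```bash
python3 - <<'E'
from h import *
import pickle
p,R=pose(); W=imaging.camera_model("wrist"); im=imaging.get_image("wrist")
print(p,R.as_matrix(),bot.state()["t"])
pickle.dump((W,im,p,R),open("w5.pkl","wb")); cv2.imwrite("pics/w5.png",cv2.resize(im[130:400,160:480,::-1],None,fx=2,fy=2,interpolation=cv2.INTER_CUBIC))
print(proj(W,(.542,-.0855,.024)),proj(W,(.542,-.0855,.056)),proj(W,(.498,-.2305,.072)))
E
```

```text
[ 0.54079696 -0.08356247  0.21703719] [[-2.08522727e-04  2.65037798e-01  9.64238001e-01]
 [-1.01336473e-03  9.64237471e-01 -2.65037872e-01]
 [-9.99999465e-01 -1.03239120e-03  6.75145291e-05]] 15.35
[317.533693   180.12456377] [317.64109666 186.6552982 ] [314.02021132 315.42732163]
```

View pics/w5.png

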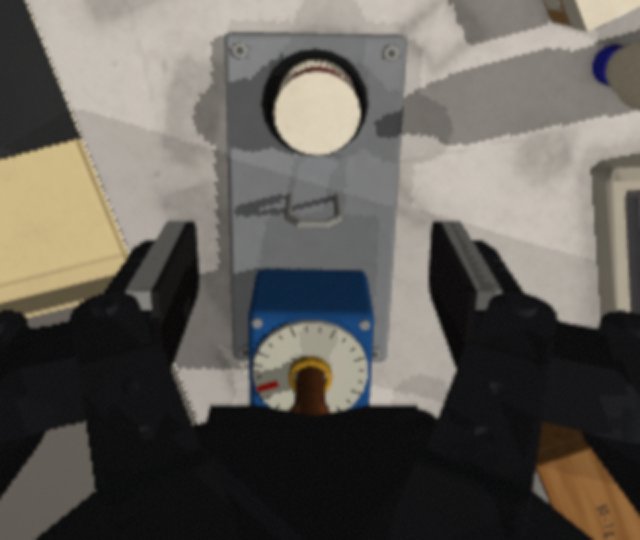

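The spool stands upright and centred in the cup: its top disc is at (319,186) and I predicted (318,187). Next I'll put the camera straight above the peg.

Call:
arm_command --commands '[[[0,-0.045,0,0,0,0,0],[0,-0.05,0,0,0,0,0],[0,-0.05,0,0,0,0,-0.2],[0.01,-0.05,0,0,0,0,-0.2],[0.01,-0.02,0,0,0,0,-0.2],[0,0,0,0,0,0,-0.2],[0,0,0,0,0,0,-0.2]]]'

```text
t: 16.23
tcp_pos: [0.4769, -0.2922, 0.1837]
orientation: [0.695, 0.095, 0.707, -0.091]
wrist_force: [0.8, 0.7, 0.6]
grip_width: 0.0342
```

```bash
python3 - <<'E'
from h import *
import pickle
W,im,p,R=pickle.load(open("w5.pkl","rb"))
u=lambda x,y:onplane(W,(160+x/2,130+y/2),.012)
a=u(315,51);b=u(310,352); print("stand ang",np.arctan2(*(a-b)[1::-1]))
print("dial",onplane(W,(315,313.5),.072))
p,R=pose(); W=imaging.camera_model("wrist"); im=imaging.get_image("wrist")
print(p,bot.state()["t"],bot.state()["grip_width"],bot.state()["q"])
pickle.dump((W,im,p,R),open("w6.pkl","wb")); 
c=proj(W,(.4995,-.2297,.1)).astype(int); print(c,-W["R"].T@W["t"])
x0=c[0]-70;y0=max(c[1]-70,0);print(x0,y0)
cv2.imwrite("pics/w6.png",cv2.resize(im[y0:y0+140,x0:x0+140,::-1],None,fx=4,fy=4,interpolation=cv2.INTER_CUBIC))
E
```

```text
stand ang 1.2878291049123658
dial [ 0.49981905 -0.22822298  0.072     ]
[ 0.47686084 -0.29222977  0.18368033] 16.275 0.03417978364217555 [-0.54823397  0.28021644 -0.22108721  1.08716218 -0.00217171  1.28666544]
[325 123] [ 0.49816834 -0.2239081   0.31906218]
255 53
```

View pics/w6.png

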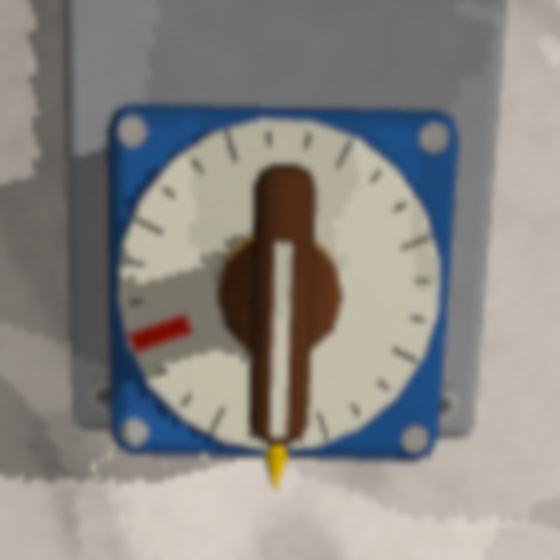

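From straight above: the wing's centre is at crop (281,302), with its axis running from (285,170) to (277,440). The pointer tip is at (276,485), the dial centre at (280,284), and the red mark runs from (133,343) to (188,325).

```bash
python3 - <<'E'
from h import *
import pickle
W,im,p,R=pickle.load(open("w6.pkl","rb"))
g=lambda x,y,z:onplane(W,(255+x/4,53+y/4),z)
ang=lambda a,b:np.arctan2(*(b-a)[1::-1])
d=g(280,284,.072); m=g(160,334,.072); mi=g(188,325,.072);mo=g(133,343,.072)
print("dial",d,"mark",m,np.linalg.norm(m-d),"ang",ang(d,m),ang(mi,mo))
for z in (.130,.135): 
  a,b=g(285,168,z),g(277,440,z); print("wing",(a+b)/2,np.linalg.norm(a-b),ang(a,b),ang(g(284,240,z),g(277,440,z)),ang((a+b)/2,g(276,487,z-.01)))
p,R=pose(); wa=ang(a,b); yaw=wa+np.pi/2
print("q6 etc",yaw); 
c=(d+0);t=np.array([.4995,-.2293,.19]); b1=(t,down(yaw)); path([(p,R)]+lin((p,R),b1,3),-.2)
E
```

```text
dial [ 0.49933722 -0.23052172  0.072     ] mark [ 0.47201115 -0.2338419   0.072     ] 0.02752704157415517 ang -3.0206829482430315 -3.0967090672200333
wing [ 0.49823186 -0.23271096  0.13      ] 0.04282670549475604 -1.8560777370736785 -1.8616362749685054 -1.849634186003652
wing [ 0.49823018 -0.23247816  0.135     ] 0.04169409651808205 -1.856077737073679 -1.8616362749685065 -1.849526444087434
q6 etc -0.2852814102787824
3 [0.002 0.022 0.002 0.007 0.006 0.001 0.2  ]
[[-0.002, 0.022, 0.002, 0.007, -0.006, -0.001, -0.2], [-0.002, 0.022, 0.002, 0.007, -0.006, -0.001, -0.2], [-0.002, 0.022, 0.002, 0.007, -0.006, -0.001, -0.2]]
```

Call:
arm_command --commands '[[[-0.002,0.021,0.002,0.001,-0.006,0,-0.2],[-0.001,0.021,0.001,0.001,-0.006,0,-0.2],[0,0.02,0,0,0,0,-0.2],[0,0,0,0,0,0,-0.2],[0,0,0,0,0,0,-0.2]]]'

```text
t: 16.9
tcp_pos: [0.4989, -0.2262, 0.1882]
orientation: [0.7, 0.092, 0.702, -0.09]
wrist_force: [-0.5, -0.3, 0.6]
grip_width: 0.0342
```

```bash
cat > chk.py <<'E'
from h import *
import sys
p,R=pose(); M=R.as_matrix(); t=np.array([.4988,-.2312,float(sys.argv[1])])
print("p",p.round(4),"yaw",np.arctan2(M[1,2],M[0,2]),"tilt xz",M[:2,0]); d=R.inv()*down(float(sys.argv[2]))
print("shift",R.inv().apply(t-p).round(4),"turn",d.as_rotvec().round(4),"q",bot.state()["q"].round(3),"F",bot.state()["wrist_force"].round(1),bot.state()["torque"].round(2))
E
python3 chk.py .118 -.285
```

```text
p [ 0.4989 -0.2262  0.1882] yaw -0.25784209552956916 tilt xz [-0.00202441  0.00417846]
shift [ 0.0702 -0.0051  0.0014] turn [ 0.0272 -0.0031 -0.0035] q [-0.427  0.245 -0.257  1.073  0.003  1.401] F [-0.5 -0.3  0.6] [-0.05  0.05 -0.01]
```

Call:
arm_command --commands '[[[0.02,-0.004,0.001,0.024,-0.003,-0.003,-0.2],[0.015,0,0,0,0,0,-0.2],[0.008,0,0,0,0,0,-0.2],[0,0,0,0,0,0,-0.2],[0,0,0,0,0,0,-0.2]]]'

```text
t: 17.52
tcp_pos: [0.4993, -0.2313, 0.1446]
orientation: [0.701, 0.099, 0.7, -0.099]
wrist_force: [-0.2, -0.8, 0.4]
grip_width: 0.034
```

```bash
python3 chk.py .118 -.285
```

```text
p [ 0.4993 -0.2313  0.1446] yaw -0.2821809955638942 tilt xz [ 0.00128884 -0.00034737]
shift [ 0.0266 -0.     -0.0006] turn [ 0.0028  0.0013 -0.    ] q [-0.434  0.277 -0.32   0.973  0.     1.419] F [-0.2 -0.8  0.4] [ 0.01 -0.01  0.02]
```

Call:
arm_command --commands '[[[0.012,0,0,0.003,0,0,-0.2],[0.009,0,0,0,0,0,-0.2],[0.004,0,0,0,0,0,-0.2],[0,0,0,0,0,0,-0.2],[0,0,0,0,0,0,-0.2]]]'

```text
t: 18.15
tcp_pos: [0.4997, -0.2315, 0.1184]
orientation: [0.701, 0.1, 0.699, -0.101]
wrist_force: [-0.8, -1.1, -0.4]
grip_width: 0.0341
```

Call:
arm_command --commands '[[[0,0,0,0,0,0,-0.5],[0,0,0,0,0,0,-0.7],[0,0,0,0,0,0,-1],[0,0,0,0,0,0,-1],[0,0,0,0,0,0,-1]]]' --force 50

```text
t: 18.77
tcp_pos: [0.4987, -0.2312, 0.1188]
orientation: [0.7, 0.1, 0.7, -0.101]
wrist_force: [-1.4, 0.2, 1.3]
grip_width: 0.009
```

```bash
python3 chk.py .118 -.285
```

```text
p [ 0.4987 -0.2312  0.1188] yaw -0.2853085979708575 tilt xz [ 0.00052741 -0.00043008]
shift [0.0008 0.0001 0.0001] turn [-0.0003  0.0006  0.0003] q [-0.434  0.298 -0.355  0.917 -0.     1.422] F [-1.4  0.2  1.3] [ 0.01  0.32 -0.03]
```

Call:
arm_command --commands '[[[0.001,0,0,0,0,0,-1]]]'

```text
t: 18.9
tcp_pos: [0.499, -0.2314, 0.1185]
orientation: [0.7, 0.1, 0.699, -0.101]
wrist_force: [-3.5, 1.1, 6.8]
grip_width: 0.0091
```

Call:
arm_command --commands '[[[0.001,0,0,0,0,0,-1]]]'

```text
t: 19.02
tcp_pos: [0.4991, -0.2314, 0.1181]
orientation: [0.701, 0.1, 0.699, -0.101]
wrist_force: [-4.3, 1.6, 7.1]
grip_width: 0.0089
```

Call:
arm_command --commands '[[[0.002,0,0,0,0,0,-1]]]'

```text
t: 19.15
tcp_pos: [0.4991, -0.2315, 0.1168]
orientation: [0.701, 0.1, 0.699, -0.101]
wrist_force: [-4.3, 1.5, 8.2]
grip_width: 0.009
```

Call:
arm_command --commands '[[[0.002,0,0,0,0,0,-1],[0.002,0,0,0,0,0,-1]]]'

```text
t: 19.4
tcp_pos: [0.4991, -0.2314, 0.1142]
orientation: [0.701, 0.1, 0.699, -0.101]
wrist_force: [-3.5, 1.3, 8.2]
grip_width: 0.0087
```

Call:
arm_command --commands '[[[0.002,0,0,0,0,0,-1],[0.002,0,0,0,0,0,-1]]]'

```text
t: 19.65
tcp_pos: [0.499, -0.2314, 0.1115]
orientation: [0.701, 0.1, 0.699, -0.101]
wrist_force: [-3.4, 2.0, 8.3]
grip_width: 0.0087
```

Call:
arm_command --commands '[[[0.002,0,0,0,0,0,-1],[0.002,0,0,0,0,0,-1]]]'

```text
t: 19.9
tcp_pos: [0.499, -0.2314, 0.1089]
orientation: [0.701, 0.1, 0.699, -0.101]
wrist_force: [-3.1, 1.7, 7.3]
grip_width: 0.0092
```

Call:
arm_command --commands '[[[0.002,0,0,0,0,0,-1]]]'

```text
t: 20.02
tcp_pos: [0.499, -0.2314, 0.1075]
orientation: [0.701, 0.1, 0.699, -0.101]
wrist_force: [-3.7, 1.4, 7.9]
grip_width: 0.0094
```

Call:
arm_command --commands '[[[0.002,0,0,0,0,0,-1]]]'

```text
t: 20.15
tcp_pos: [0.499, -0.2313, 0.1063]
orientation: [0.701, 0.1, 0.698, -0.101]
wrist_force: [-5.4, 2.2, 14.8]
grip_width: 0.0091
```

Call:
arm_command --commands '[[[0.002,0,0,0,0,0,-1]]]'

```text
t: 20.27
tcp_pos: [0.4991, -0.2314, 0.1061]
orientation: [0.702, 0.1, 0.698, -0.101]
wrist_force: [-9.2, 3.4, 24.4]
grip_width: 0.0088
```

Call:
arm_command --commands '[[[0.0013,0,0,0,0.002,0,-1]]]'

```text
t: 20.4
tcp_pos: [0.4989, -0.2313, 0.1062]
orientation: [0.701, 0.1, 0.699, -0.101]
wrist_force: [-4.6, 2.1, 10.6]
grip_width: 0.0089
```

Call:
arm_command --commands '[[[0.0013,0,0,0.06,0.002,0,-1]]]'

```text
t: 20.52
tcp_pos: [0.4989, -0.2313, 0.1062]
orientation: [0.697, 0.122, 0.696, -0.122]
wrist_force: [-4.4, 2.5, 12.4]
grip_width: 0.0088
```

Call:
arm_command --commands '[[[0.0013,0,0,0.06,0.002,0,-1]]]'

```text
t: 20.65
tcp_pos: [0.499, -0.2313, 0.1062]
orientation: [0.693, 0.143, 0.692, -0.144]
wrist_force: [-5.0, 1.2, 12.0]
grip_width: 0.0089
```

```bash
python3 chk.py .106 -1.445
```

```text
p [ 0.499  -0.2313  0.1062] yaw -0.40841726300995307 tilt xz [ 0.00030532 -0.00101637]
shift [ 0.0002  0.     -0.0002] turn [1.0366e+00 1.0000e-03 4.0000e-04] q [-4.340e-01  3.100e-01 -3.700e-01  8.900e-01 -1.000e-03  1.546e+00] F [-5.   1.2 12. ] [0.46 1.26 0.12]
```

Call:
arm_command --commands '[[[0.0018,0,0,0.06,0.001,0,-1],[0.0018,0,0,0.08,0.001,0,-1]]]'

```text
t: 20.9
tcp_pos: [0.4991, -0.2314, 0.1061]
orientation: [0.68, 0.192, 0.68, -0.193]
wrist_force: [-7.3, 3.5, 16.9]
grip_width: 0.0089
```

Call:
arm_command --commands '[[[0.0018,0,0,0.08,0,0,-1],[0.0018,0,0,0.08,0,0,-1]]]'

```text
t: 21.15
tcp_pos: [0.499, -0.2314, 0.1061]
orientation: [0.663, 0.248, 0.661, -0.249]
wrist_force: [-7.5, 3.1, 18.0]
grip_width: 0.009
```

```bash
python3 chk.py .106 -1.445
```

```text
p [ 0.499  -0.2314  0.1061] yaw -0.7172257390658895 tilt xz [ 0.00125795 -0.00178031]
shift [ 0.0001 -0.     -0.0003] turn [ 7.278e-01  2.200e-03 -3.000e-04] q [-4.340e-01  3.100e-01 -3.710e-01  8.880e-01 -1.000e-03  1.854e+00] F [-7.5  3.1 18. ] [0.66 1.76 0.16]
```

Call:
arm_command --commands '[[[0.0018,0,0,0.08,0.001,0,-1],[0.0018,0,0,0.08,0.001,0,-1],[0.0018,0,0,0.08,0,0,-1],[0.0018,0,0,0.08,0,0,-1]]]'

```text
t: 21.65
tcp_pos: [0.4989, -0.2315, 0.106]
orientation: [0.614, 0.353, 0.611, -0.354]
wrist_force: [-7.5, 2.2, 17.5]
grip_width: 0.0092
```

Call:
arm_command --commands '[[[0.0018,0,0,0.08,0,0,-1],[0.0018,0,0,0.08,0,0,-1],[0.0018,0,0,0.08,0,0,-1],[0.0018,0,0,0.08,0,0,-1]]]'

```text
t: 22.15
tcp_pos: [0.4988, -0.2315, 0.1061]
orientation: [0.548, 0.449, 0.544, -0.449]
wrist_force: [-5.9, 1.7, 16.0]
grip_width: 0.0089
```

```bash
python3 chk.py .106 -1.445
```

```text
p [ 0.4988 -0.2315  0.1061] yaw -1.376271655820498 tilt xz [ 0.00496107 -0.00397452]
shift [ 0.0001  0.     -0.0003] turn [ 0.0687  0.0047 -0.0043] q [-4.340e-01  3.060e-01 -3.760e-01  8.830e-01 -2.000e-03  2.513e+00] F [-5.9  1.7 16. ] [0.71 1.84 0.22]
```

Call:
arm_command --commands '[[[0.0019,0,0,0.035,0,0,-1],[0.0019,0,0,0.032,0,0,-1],[0.0018,0,0,0,0,0,-1]]]'

```text
t: 22.52
tcp_pos: [0.4987, -0.2315, 0.106]
orientation: [0.533, 0.468, 0.527, -0.467]
wrist_force: [-7.1, 2.6, 16.6]
grip_width: 0.0088
```

```bash
python3 chk.py .106 -1.445
```

```text
p [ 0.4987 -0.2315  0.106 ] yaw -1.445380431125361 tilt xz [ 0.00685505 -0.00513524]
shift [ 0.      0.0001 -0.0003] turn [-0.0004  0.006  -0.0062] q [-4.340e-01  3.040e-01 -3.790e-01  8.790e-01 -2.000e-03  2.583e+00] F [-7.1  2.6 16.6] [0.77 1.89 0.05]
```

Call:
arm_command --commands '[[[0,0,0,0,0,0,-1],[0,0,0,0,0,0,-1],[0,0,0,0,0,0,-0.8],[0,0,0,0,0,0,-0.5],[0,0,0,0,0,0,-0.2],[0,0,0,0,0,0,-0.2]]]'

```text
t: 23.28
tcp_pos: [0.4998, -0.2318, 0.1061]
orientation: [0.534, 0.468, 0.527, -0.467]
wrist_force: [1.1, 1.0, 0.3]
grip_width: 0.0341
```

Call:
arm_command --commands '[[[-0.02,0,0,0,0,0,-0.2],[-0.03,0,0,0,0,0,-0.2],[-0.04,0,0,0,0,0,-0.2],[0,-0.035,0,0,0,0,-0.2],[0,-0.035,0,0,0,0,-0.2],[0,0,0,0,0,0,-0.2],[0,0,0,0,0,0,-0.2]]]'

```text
t: 24.15
tcp_pos: [0.4301, -0.241, 0.1988]
orientation: [0.535, 0.468, 0.526, -0.467]
wrist_force: [0.6, -0.5, -0.2]
grip_width: 0.034
```

```bash
python3 - <<'E'
from h import *
import pickle
p,R=pose(); W=imaging.camera_model("wrist"); im=imaging.get_image("wrist")
print(p,bot.state()["t"],-W["R"].T@W["t"])
pickle.dump((W,im,p,R),open("w7.pkl","wb")); 
c=proj(W,(.4992,-.2305,.09)).astype(int)
x0=c[0]-65;y0=max(c[1]-65,0);print(x0,y0)
cv2.imwrite("pics/w7.png",cv2.resize(im[y0:y0+130,x0:x0+130,::-1],None,fx=4,fy=4,interpolation=cv2.INTER_CUBIC))
E
```

```text
[ 0.43010104 -0.24098122  0.19879178] 24.2 [ 0.50027179 -0.23116473  0.33480289]
247 55
```

View pics/w7.png

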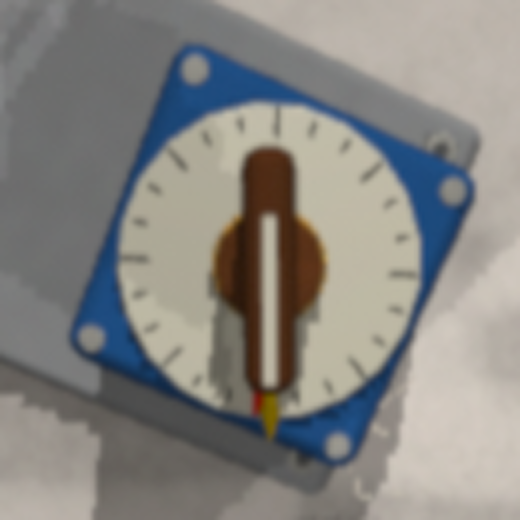

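The wing stands where I left it and did not spring back. Some red still shows just left of (clockwise from) the pointer at (258,403). I'll measure how much is left to turn.

```bash
python3 - <<'E'
from h import *
import pickle
ang=lambda a,b:np.arctan2(*(b-a)[1::-1])
def red(f,zd=.071):
    W,im,p,R=pickle.load(open(f,"rb")); i=im.astype(int)
    m=(i[...,0]>110)&(i[...,1]<60)&(i[...,2]<60)
    ys,xs=np.nonzero(m); P=np.array([onplane(W,(x,y),zd) for x,y in zip(xs,ys)])
    h=cv2.cvtColor(im,cv2.COLOR_RGB2HSV); return W,im,P
for f,c in (("w6.pkl",(255+280/4,53+284/4)),("w7.pkl",(247+269/4,55+260/4))):
    W,im,P=red(f); d=onplane(W,c,.071); k=np.linalg.norm(P-d,axis=1)<.036; P=P[k]
    a=np.unwrap(np.arctan2(P[:,1]-d[1],P[:,0]-d[0])); r=np.linalg.norm(P-d,axis=1)
    print(f,"dial",d,len(P),"red ang min/mean/max",a.min(),a.mean(),a.max(),"r",r.min(),r.max(), "perp mm",((P-d)@np.array([np.sin(-3.015),-np.cos(-3.015),0])*1e3).round(1)[[0,-1]].tolist(), (((P-d)@np.array([np.sin(-3.015),-np.cos(-3.015),0])).min(),((P-d)@np.array([np.sin(-3.015),-np.cos(-3.015),0])).max()))
W=pickle.load(open("w7.pkl","rb"))[0]; g=lambda x,y,z:onplane(W,(247+x/4,55+y/4),z)
z=.12; print("wing",ang(g(270,150,z),g(270,388,z)),ang(g(269,215,z),g(270,388,z)),(g(270,150,z)+g(270,388,z))/2, "tip",g(271,440,.108),ang(g(269,260,.071),g(271,440,.108)))
E
```

```text
w6.pkl dial [ 0.49934195 -0.23054849  0.071     ] 65 red ang min/mean/max -3.1149924692277904 -3.0406953388534235 -2.9529273759306114 r 0.02173828030902483 0.034059095579710326 perp mm [2.3, -0.6] (np.float64(-0.0014114076072890742), np.float64(0.002821428622667645))
w7.pkl dial [ 0.49931002 -0.23156558  0.071     ] 8 red ang min/mean/max -3.1421510117821185 -3.1182692376930286 -3.0834086114439923 r 0.030443336324017918 0.03329700347785882 perp mm [3.1, 3.1] (np.float64(0.002138406360941056), np.float64(0.004000624357919134))
wing -3.016532054508171 -3.010708497064333 [ 0.49736455 -0.23194196  0.12      ] tip [ 0.46493148 -0.23624485  0.108     ] -3.0063135108495724
```

```bash
python3 - <<'E'
from h import *
import pickle
from scipy.optimize import least_squares
for f in ("w2.pkl","w6.pkl","w7.pkl"):
    W,im=pickle.load(open(f,"rb"))[:2]; i=im.astype(float); z=.071
    c0=np.array([.4993,-.2305]); pts=[]
    for a in np.arange(0,2*np.pi,.05):
        rr=np.arange(.028,.040,.0002); uv=np.array([proj(W,(c0[0]+r*np.cos(a),c0[1]+r*np.sin(a),z)) for r in rr],np.float32)
        v=cv2.remap((i[...,0]-i[...,2]).astype(np.float32),uv[:,0],uv[:,1],cv2.INTER_LINEAR).ravel()  # R-B: ~+ on dial, <<0 on blue
        k=np.nonzero(v<-45)[0]
        if len(k) and k[0]>3 and v[:max(k[0]-8,2)].min()>-25: pts.append(c0+rr[k[0]]*np.array([np.cos(a),np.sin(a)]))
    pts=np.array(pts)
    s=least_squares(lambda q:np.hypot(*(pts-q[:2]).T)-q[2],[*c0,.034],loss="soft_l1",f_scale=.0004).x
    m=(i[...,0]>100)&(i[...,1]<75)&(i[...,2]<75)&(i[...,0]>1.9*i[...,1]); ys,xs=np.nonzero(m)
    w=(i[ys,xs,0]-i[ys,xs,1]); P=np.array([onplane(W,(x,y),z)[:2] for x,y in zip(xs,ys)])-s[:2]; r=np.hypot(*P.T); k=(r>.019)&(r<.035)
    P,w=P[k],w[k]; a=np.arctan2(P[:,1],P[:,0])%(2*np.pi)-2*np.pi; mc=(P*w[:,None]).sum(0)/w.sum()
    print(f,len(pts),s,"mark n",len(P),"cent",np.arctan2(mc[1],mc[0]),"range",a.min(),a.max())
E
```

```text
w2.pkl 94 [ 0.49801494 -0.23132612  0.03513532] mark n 32 cent -3.0399284829957813 range -3.1102563216192496 -2.9584500357665293
w6.pkl 111 [ 0.49802203 -0.23134943  0.0346618 ] mark n 68 cent -3.0680185733712104 range -3.150181134460979 -2.9782287261029086
w7.pkl 110 [ 0.49793922 -0.23132866  0.03474432] mark n 9 cent -3.104800030458209 range -3.134303562700789 -3.072842981630324
```

Circle fits give a dial centre of (0.4980,-0.2313) and a mark angle of about -3.055 rad. The wing is at -3.013 rad, so about 0.04 rad is left to turn. I'll grip the peg again and correct it.

```bash
sed -i 's/t=np.array.*/t=np.array([.4986,-.2314,float(sys.argv[1])])/' chk.py; python3 chk.py .16 -1.445
```

```text
p [ 0.4301 -0.2409  0.1987] yaw -1.4444322772223006 tilt xz [ 0.01176095 -0.00718744]
shift [ 0.0394  0.0687 -0.0011] turn [ 0.0006  0.0086 -0.0108] q [-5.100e-01  1.230e-01 -3.810e-01  1.053e+00 -1.000e-03  2.505e+00] F [-0.1 -0.   0.1] [-0.01 -0.01  0.06]
```

Call:
arm_command --commands '[[[0,0.034,0,0,0.007,-0.009,-0.2],[0,0.033,0,0,0,0,-0.2],[0.02,0,0,0,0,0,-0.2],[0.015,0,0,0,0,0,-0.2],[0,0,0,0,0,0,-0.2],[0,0,0,0,0,0,-0.2]]]'

```text
t: 24.95
tcp_pos: [0.5025, -0.2316, 0.1621]
orientation: [0.532, 0.467, 0.53, -0.467]
wrist_force: [-0.2, -0.7, 0.1]
grip_width: 0.0344
```

```bash
python3 chk.py .1065 -1.445
```

```text
p [ 0.5025 -0.2316  0.1621] yaw -1.442092410170542 tilt xz [ 0.00231563 -0.00104137]
shift [ 0.0556 -0.0039 -0.0008] turn [ 0.0029  0.0013 -0.0022] q [-0.432  0.268 -0.289  1.011  0.     2.581] F [-0.2 -0.7  0.1] [-0.05 -0.06  0.03]
```

Call:
arm_command --commands '[[[0.02,-0.003,-0.001,0.003,0,-0.002,-0.2],[0.015,0,0,0,0,0,-0.2],[0.01,0,0,0,0,0,-0.2],[0.005,0,0,0,0,0,-0.2],[0,0,0,0,0,0,-0.2],[0,0,0,0,0,0,-0.2]]]'

```text
t: 25.7
tcp_pos: [0.5011, -0.2324, 0.1134]
orientation: [0.532, 0.468, 0.528, -0.468]
wrist_force: [-0.2, -0.4, -0.3]
grip_width: 0.0344
```

```bash
python3 chk.py .1065 -1.445
```

```text
p [ 0.5011 -0.2324  0.1134] yaw -1.4461161880707525 tilt xz [ 0.00508666 -0.00341977]
shift [ 0.0069 -0.0024 -0.0014] turn [-0.0011  0.004  -0.0046] q [-4.340e-01  3.030e-01 -3.610e-01  9.000e-01 -1.000e-03  2.583e+00] F [-0.2 -0.4 -0.3] [ 0.03 -0.02  0.02]
```

Call:
arm_command --commands '[[[0.004,-0.002,-0.001,0,0.003,-0.003,-0.2],[0.001,0,0,0,0,0,-0.2],[0,0,0,0,0,0,-0.5],[0,0,0,0,0,0,-0.7],[0,0,0,0,0,0,-1],[0,0,0,0,0,0,-1],[0,0,0,0,0,0,-1]]]' --force 50

```text
t: 26.58
tcp_pos: [0.4994, -0.2313, 0.109]
orientation: [0.531, 0.468, 0.53, -0.467]
wrist_force: [-0.7, 0.4, 0.3]
grip_width: 0.0092
```

Call:
arm_command --commands '[[[0.001,0,0,0,0,0,-1],[0.0016,0,0,0,0,0,-1]]]'

```text
t: 26.82
tcp_pos: [0.4999, -0.2315, 0.1089]
orientation: [0.532, 0.469, 0.529, -0.467]
wrist_force: [-5.5, 3.8, 18.7]
grip_width: 0.0088
```

```bash
python3 chk.py .1065 -1.485
```

```text
p [ 0.4999 -0.2315  0.1089] yaw -1.4455446657691022 tilt xz [ 0.00429145 -0.00081866]
shift [ 0.0024 -0.0013 -0.0002] turn [ 0.0395  0.0013 -0.0042] q [-4.340e-01  3.060e-01 -3.680e-01  8.920e-01  1.000e-03  2.582e+00] F [-5.5  3.8 18.7] [0.89 1.48 0.07]
```

Call:
arm_command --commands '[[[0.0014,0,0,0.022,0,-0.001,-1],[0.0014,0,0,0.02,0,-0.001,-1],[0.0014,0,0,0,0,0,-1]]]'

```text
t: 27.2
tcp_pos: [0.4998, -0.2314, 0.1089]
orientation: [0.522, 0.479, 0.519, -0.478]
wrist_force: [-4.0, 3.4, 13.6]
grip_width: 0.0086
```

```bash
python3 chk.py .1065 -1.485
```

```text
p [ 0.4998 -0.2314  0.1089] yaw -1.488335000614149 tilt xz [ 0.00385532 -0.00175813]
shift [ 0.0024 -0.0012 -0.0001] turn [-0.0033  0.0021 -0.0037] q [-0.434  0.306 -0.368  0.892  0.     2.626] F [-4.   3.4 13.6] [0.74 1.1  0.07]
```

The turn is reached, but the force of 13.6 N is just under the band. I'll press once more at about 18 N with a tiny turn, then release and look.

Call:
arm_command --commands '[[[0.0018,0,0,-0.001,0,0,-1],[0.0018,0,0,0.002,0,0,-1]]]'

```text
t: 27.45
tcp_pos: [0.4999, -0.2315, 0.1089]
orientation: [0.522, 0.48, 0.518, -0.479]
wrist_force: [-5.1, 4.7, 17.2]
grip_width: 0.0093
```

Call:
arm_command --commands '[[[0,0,0,0,0,0,-1],[0,0,0,0,0,0,-1],[0,0,0,0,0,0,-0.8],[0,0,0,0,0,0,-0.5],[0,0,0,0,0,0,-0.2],[0,0,0,0,0,0,-0.2],[-0.02,0,0,0,0,0,-0.2],[-0.03,0,0,0,0,0,-0.2],[-0.04,0,0,0,0,0,-0.2],[0,-0.035,0,0,0,0,-0.2],[0,-0.035,0,0,0,0,-0.2],[0,0,0,0,0,0,-0.2],[0,0,0,0,0,0,-0.2]]]'

```text
t: 29.08
tcp_pos: [0.4293, -0.2384, 0.2013]
orientation: [0.523, 0.479, 0.517, -0.479]
wrist_force: [0.6, -0.2, -0.6]
grip_width: 0.0339
```

```bash
python3 - <<'E'
from h import *
import pickle
p,R=pose(); W=imaging.camera_model("wrist"); im=imaging.get_image("wrist")
print(p,bot.state()["t"],-W["R"].T@W["t"])
pickle.dump((W,im,p,R),open("w8.pkl","wb"))
c=proj(W,(.4985,-.2312,.09)).astype(int)
x0=c[0]-65;y0=max(c[1]-65,0);print(x0,y0)
a=cv2.resize(im[y0:y0+130,x0:x0+130,::-1],None,fx=3,fy=3,interpolation=cv2.INTER_CUBIC)
b=cv2.resize(imaging.get_image("side")[130:260,255:385,::-1],None,fx=3,fy=3,interpolation=cv2.INTER_CUBIC)
cv2.imwrite("pics/w8.png",np.hstack([a,b]))
E
```

```text
[ 0.42925245 -0.23839615  0.20133658] 29.125 [ 0.50049315 -0.23202175  0.3369649 ]
248 54
```

View pics/w8.png

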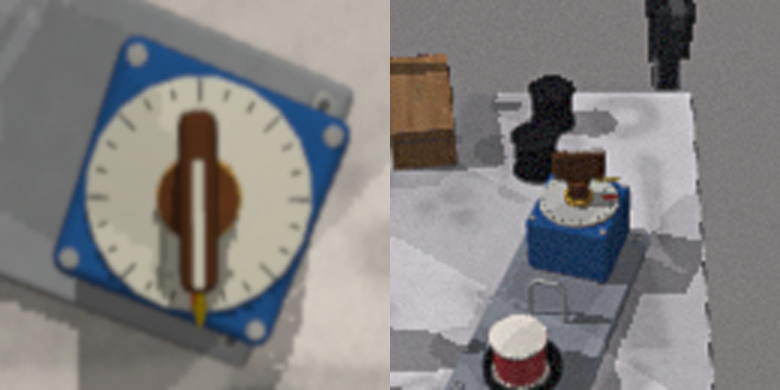

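The pointer at (200,310) now covers the red mark and the peg has stayed put. The side view shows the red spool upright in the cup. I'll hand in.

```bash
python3 -c "
from rig import sign_off,bot
print(sign_off(),bot.state()['t'])"
```

```text
the job is handed in; nothing more can be done
the job is handed in; nothing more can be done
```

The job is handed in. The red spool stands upright in the cup, and the tension peg stays at the red mark by itself.

**Spool:** I set it in the cup first. The close check showed it centred within about 2 px (1–2 mm), and the last side view still shows it upright.

**Peg:** it met its seat about 12 mm down. I then turned it clockwise about 1.2 rad in all.
- **First turn:** it held by itself, but a close look showed the pointer about 0.04 rad short of the mark. I gripped it again and corrected that.
- **Last check:** the pointer covers the mark and the peg did not spring back after release. I did not measure the final angle again after that.

**Deviations:**
- **Push force:** it was mostly 16–18 N. It reached 24 N for one step on meeting the seat, before any turning. It was 10.6–12.4 N at the start of the turn and 13.6 N at the end of the correction, so I pressed once more to 17 N before letting go.
- **First arm move:** it went the wrong way because I had misread the tool axes. It swung over free floor and touched nothing.

The arm was never near the orange-and-white spool, the brass weight or the black look-alikes except to pass above them. I did not picture the orange spool and the weight again at the end. The clock read about 29 s of the 72 s allowed.

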